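Change the clay bench over from turntable to extruder

ROBOT

A 6-joint arm with a two-finger parallel gripper is mounted at the origin on the work surface. World frame = base frame: x ahead of the robot, y to its left, z up, the work surface at z = 0. Lengths are in m, angles in rad, forces in N, time in s.
With the tool pointing down it reaches from about 0.3 to 0.875 m from the base axis. Payload 6.4 kg.
Tool frame: the origin (TCP) lies midway between the tips of the shut fingers; the grasp point (between the pads) lies 19 mm behind it; z points along the fingers, y is the line along which they close (so a half turn about z gives the same grasp; the last joint's range is limited). The gripper opens to 85 mm and grips with 20 to 120 N. Pads are 22 mm wide; open, the fingers measure 114 mm over their backs; the gripper's body (76 mm by 85 mm) begins 54 mm behind the grasp point. The pads swing forward as they close: fully open they stand 13 mm farther back than shut.
Start: joints at [-1.436, 0.181, 1.607, -0, 1.354, -0.206], TCP at [0.192, -0.542, 0.231] pointing down, gripper open.
Joint ranges: [-2.99, 2.99], [-0.89, 2.07], [0.3, 2.58], [-1.14, 4.28], [0, 2.63], [-3.12, 3.12]. Speed limits (rad/s): [2.57, 2.57, 3.01, 3.14, 3.14, 3.14].

INTERFACE

Orientations are given as a unit quaternion [w, x, y, z].
In Python, from bench import sensors, vision, ctrl gives the robot as it stands.
- The arm moves only by the tool carry_out, never from a script. Its argument "deltas" is text: rows parted by semicolons, each of 7 numbers parted by spaces: the shift along the tool's x, y, z in mm, then the turn, a rotation vector about the tool's x, y, z in rad, then the closure, from 0 (fully open) to 1 (shut). In form: tx ty tz ax ay az claw; .... A call has 1 to 12 rows; each row is the pose to reach, as a shift and turn from the pose commanded when the call began, along the tool's axes at that moment; what a row does not reach only later rows make up. A row lasts 1/8 s, in which the tool goes at most 62.5 mm and 10.7 degrees, less where a joint would pass 70% of its speed; a pose out of reach is approached as far as the arm can. A call with a gripper value outside its range is refused whole. The fingers move at their own pace and stop on an object; the grip force is fixed at half the most. Time passes only in rows, so rows that repeat a pose let the fingers close. It gives the time, the measured TCP pose, the force, the opening and the grip force at its end, in the units of the state.
- sensors.get_obs(): the state, without advancing time (a new reading comes with each control period).
- vision.camera(name): name is "side" or "top"; returns the picture (400x640x3 uint8, blue, green, red); there is no depth.
- vision.camera_model(name): a dict with "K" (3x3 intrinsics, pixels), "k1" (the pictures are not rectified: a ray, as slopes to the right and down, at radius r is drawn at 1 + k1 r^2 times it, then the intrinsics apply), "extrinsics" (4x4, takes a point from world to camera coordinates). Camera axes: x right, y down, z forward; pixel columns grow to the right and rows downward; lengths in m; the calibration is good to about 2 mm. A picture is of the moment at which its call begins. camera_model takes no time and is no camera call.
- ctrl.hand_in(): hands the job in; it is judged then, once.
The state is a dict: "time_s": time; "q": joint angles; "dq": joint speeds; "joint_efforts": joint torques, N m; "eef_pos": TCP position; "eef_rot": TCP orientation; "wrist_force": force on the tool from outside, world axes, zero at the start; "torque": the same for the moment, N m; "opening": opening from 0.0 (shut) to 1.0 (fully open); "grasp_force": force on a finger pad.
Only numpy, scipy, OpenCV 4.12 (cv2) and the standard library are available. Lean on these libraries where they do the work, as an engineer would, in place of code of your own. Each camera call takes 0.05 s, during which the arm holds its last target. There are 200 camera calls.

TASK

The clay bench may run only one machine at a time. Switch the turntable off with the red-handled switch, then switch the extruder on with the blue-handled one: a handle leaning to the green band is on, to the white band is off. Leave the yellow-handled switch for the lamps on throughout, and take the gripper clear of the switches.

Things in the scene. Friction and masses are not known exactly. Their poses are not given: they have to be found in the camera images.
- red_box: Fixed grey switch box 110 x 80 x 46 mm (x, y, z) with the red handle, for the turntable; starts on. Origin: centre of its underside, on the table; z up. Its +x end has a green band across the top (on), its -x end a white band (off). The handle hinges about the box's y axis, 50 mm above the origin.
- red_handle (a joint): Red handle: steel shaft with coloured grip 12 mm thick, 30 wide (box y), 40 long, its end 78 mm from the hinge. 0 = off (leans 0.6 rad to the white band), 0.6 = upright, 1.2 = on (leans 0.6 rad to the green band). At rest the grip's end is 114 mm above the table, 44 mm to one side. Weighted (180 g): it rests at either stop and falls home past upright; about 1 N at the grip moves it.
- blue_box: Fixed grey switch box 110 x 80 x 46 mm (x, y, z) with the blue handle, for the extruder; starts off. Origin: centre of its underside, on the table; z up. Its +x end has a green band across the top (on), its -x end a white band (off). The handle hinges about the box's y axis, 50 mm above the origin.
- blue_handle (a joint): Blue handle: steel shaft with coloured grip 12 mm thick, 30 wide (box y), 40 long, its end 78 mm from the hinge. 0 = off (leans 0.6 rad to the white band), 0.6 = upright, 1.2 = on (leans 0.6 rad to the green band). At rest the grip's end is 114 mm above the table, 44 mm to one side. Weighted (180 g): it rests at either stop and falls home past upright; about 1 N at the grip moves it.
- yellow_handle (a joint): Yellow handle (lamps) of a third, otherwise identical switch box standing beside the other two, at least 140 mm away between centres: 0 = off, 1.2 = on. It starts on and stays on.

How it is judged:
On the way, in this order (a step that is already met when the one before it is completed fails the run):
1. the red handle is off while the blue one is still off (value of joint red_handle below 0.2 rad and value of joint blue_handle below 0.3 rad), for 0.2 s.
2. the blue handle is on, with red off (value of joint blue_handle above 1 rad and value of joint red_handle below 0.2 rad), for 0.2 s.
At the end, for the whole second after the job is handed in: The red handle is off (joint below 0.2), the blue handle on (above 1.0) and the yellow handle still on (above 1.0) (all of step 2 and value of joint yellow_handle above 1 rad); the robot touches nothing.
It fails at once if red and blue past upright to on at the same time (value of joint each of red_handle, blue_handle above 0.6 rad).
It fails at once if the yellow handle was thrown off (past upright) (value of joint yellow_handle below 0.6 rad).
It also fails if it takes over 40 s, if anything falls off the work surface, if the arm or the gripper's body presses on something with over 40 N, if the wrist force passes 120 N, or if a joint passes its speed limit or range.

## Working session

There is one attempt and no reset: what is moved stays moved. The work goes in short steps, Python scripts to look and compute and a tool call to move; the robot and the scene stay as the last step left them, time stands still between calls to the robot, and variables do not carry over. Pictures are saved under pics/ and viewed, at most 10 in all, crops included, and the job is handed in when it is done.

Besides the shell and the picture viewer there is one more tool, called after "Emit:" as name(argument=value, ...) on one line, values as JSON. carry_out: Moves the arm, as the interface text tells. Its arguments: {"type":"object","properties":{"deltas":{"type":"string"}},"required":["deltas"]}

```bash
mkdir -p pics; python3 - <<'E'
from bench import sensors, vision
import cv2
for n in("top","side"):
    cv2.imwrite(f"pics/{n}0.png",vision.camera(n)); m=vision.camera_model(n); print(n,m)
o=sensors.get_obs(); print(o)
E
```

```text
top {'K': array([[399.3656763 ,   0.        , 321.04984358],
       [  0.        , 399.3656763 , 202.25422773],
       [  0.        ,   0.        ,   1.        ]]), 'k1': -0.03813225076052286, 'extrinsics': array([[ 6.58258049e-03, -9.99293580e-01, -3.70001396e-02,
         2.34523382e-02],
       [-9.87235689e-01, -6.06160878e-04, -1.59264959e-01,
         5.17811549e-01],
       [ 1.59130023e-01,  3.75762327e-02, -9.86542276e-01,
         6.39137499e-01],
       [ 0.00000000e+00,  0.00000000e+00,  0.00000000e+00,
         1.00000000e+00]])}
side {'K': array([[513.56588854,   0.        , 323.36841333],
       [  0.        , 513.56588854, 191.70252214],
       [  0.        ,   0.        ,   1.        ]]), 'k1': -0.09149899761025442, 'extrinsics': array([[ 0.93804751, -0.3462516 , -0.01329247, -0.48689401],
       [-0.228855  , -0.59028618, -0.7740721 ,  0.19433542],
       [ 0.26017734,  0.72915846, -0.63295789,  0.70295155],
       [ 0.        ,  0.        ,  0.        ,  1.        ]])}
{'time_s': 0.1, 'q': array([-1.43631608e+00,  1.81478157e-01,  1.60790723e+00, -1.48837822e-06,
        1.35378740e+00, -2.06284390e-01]), 'dq': array([ 0.00120536, -0.00184033, -0.00065959,  0.00144648, -0.00048431,
        0.0022062 ]), 'joint_efforts': array([ 2.17859514e-05, -4.45881844e+01, -3.52238917e+01, -2.98913974e-04,
        4.15343689e-03,  1.13148343e-05]), 'eef_pos': array([ 0.1921265 , -0.54142937,  0.2304682 ]), 'eef_rot': array([-7.89585596e-04,  9.85519679e-01,  1.69559247e-01,  2.76328698e-05]), 'wrist_force': array([-0.4283985 ,  0.60659456, -0.2446171 ]), 'torque': array([-0.00392584,  0.02390144, -0.00867569]), 'grasp_force': 0.0, 'opening': 1.0001453432408185}
```

View pics/top0.png

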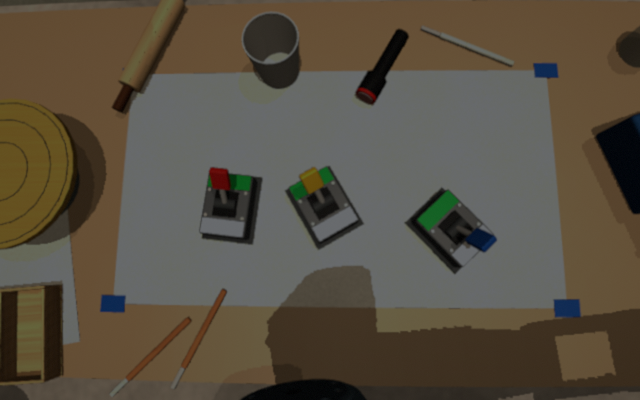

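View pics/side0.png

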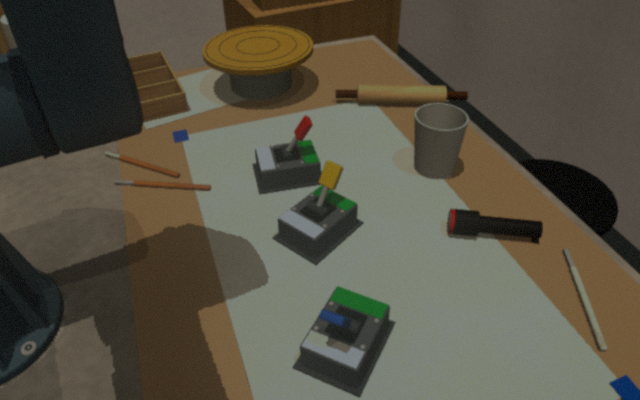

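```bash
python3 - <<'E'
import cv2,numpy as np
im=cv2.imread("pics/top0.png")
def c(x,y,w=110,h=120): 
    return cv2.resize(im[y:y+h,x:x+w],None,fx=5,fy=5,interpolation=cv2.INTER_CUBIC)[:, :]
a=[cv2.resize(im[160:280,x:x+100],(400,480),interpolation=cv2.INTER_CUBIC) for x in(180,400)]
cv2.imwrite("pics/c1.png",np.clip(np.hstack(a)*1.8,0,255).astype(np.uint8))
E
```

```text
(no output)
```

View pics/c1.png

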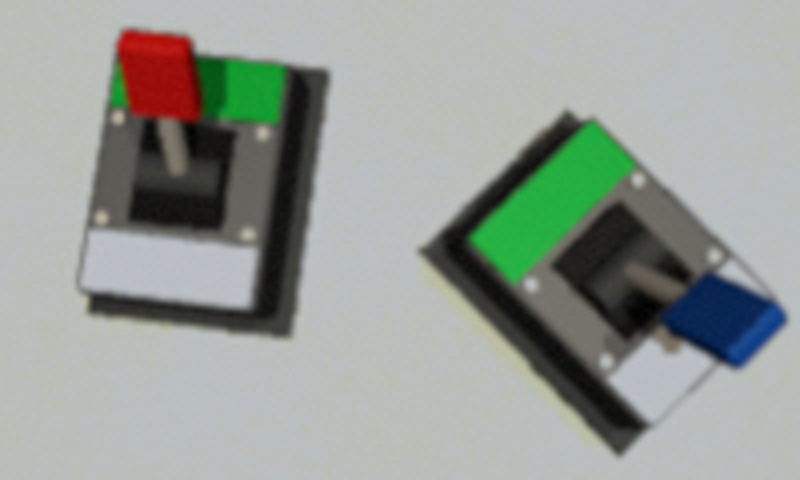

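```bash
cat >h.py <<'E'
import numpy as np,cv2
from scipy.spatial.transform import Rotation as R
from bench import sensors, vision
def ray(n,uv,z):
    m=vision.camera_model(n);K=m["K"];E=m["extrinsics"]
    p=cv2.undistortPoints(np.array(uv,float).reshape(-1,1,2),K,np.array([m["k1"],0,0,0])).reshape(-1,2)
    d=np.c_[p,np.ones(len(p))]@E[:3,:3]; o=-E[:3,:3].T@E[:3,3]
    return o+d*((z-o[2])/d[:,2])[:,None]
def totool(p): # world point -> tool-axis shift mm from current measured pose
    o=sensors.get_obs();w=o["eef_rot"];r=R.from_quat([*w[1:],w[0]])
    return (r.inv().apply(np.array(p)-o["eef_pos"])*1000).round(1)
E
python3 - <<'E'
from h import *
np.set_printoptions(precision=4,suppress=True)
for n,off,c,s in(("red",(180,160),[(78,290),(252,310),(287,65)],[(118,117),(263,132),(248,234),(101,217)]),
 ("blue",(300,160),[(470,238),(595,120),(650,427)],[(638,180),(714,257),(606,361),(530,285)])):
    for q in(c,s):
        P=ray("top",np.array(q)/4+off,.046); print(n,P[:,:2].tolist() and P[:,:2].round(4).tolist(),"d",np.linalg.norm(np.diff(P,axis=0),axis=1),
          "yaw",np.degrees(np.arctan2(*np.diff(P,axis=0)[:,[1,0]].T)),"mean",P.mean(0), "diag mid",(P[0]+P[2])/2)
print(ray("top",[[323,205],[330,172],[287,195],[322,245],[361,222]],.046))
o=sensors.get_obs();w=o["eef_rot"];print(R.from_quat([*w[1:],w[0]]).as_matrix())
E
```

```text
red [[0.4649, 0.2316], [0.4568, 0.1565], [0.5625, 0.1452]] d [0.0756 0.1063] yaw [-96.1333  -6.087 ] mean [0.4947 0.1778 0.046 ] diag mid [0.5137 0.1884 0.046 ]
red [[0.5397, 0.2182], [0.5331, 0.1546], [0.489, 0.1594], [0.4962, 0.2233]] d [0.0639 0.0443 0.0643] yaw [-95.9541 173.7562  83.6311] mean [0.5145 0.1889 0.046 ] diag mid [0.5144 0.1888 0.046 ]
blue [[0.488, -0.1364], [0.5382, -0.1906], [0.4101, -0.2077]] d [0.0739 0.1292] yaw [ -47.1985 -172.4185] mean [ 0.4787 -0.1783  0.046 ] diag mid [ 0.449  -0.1721  0.046 ]
blue [[0.5125, -0.2075], [0.4801, -0.2376], [0.437, -0.1908], [0.4683, -0.1607]] d [0.0442 0.0636 0.0435] yaw [-137.1874  132.7287   43.862 ] mean [ 0.4745 -0.1991  0.046 ] diag mid [ 0.4747 -0.1992  0.046 ]
[[ 0.5124  0.0218  0.046 ]
 [ 0.5696  0.0102  0.046 ]
 [ 0.5296  0.0834  0.046 ]
 [ 0.4449  0.0231  0.046 ]
 [ 0.4836 -0.0421  0.046 ]]
[[ 0.9425  0.3342 -0.0002]
 [ 0.3342 -0.9425  0.0016]
 [ 0.0003 -0.0015 -1.    ]]
```

```bash
python3 - <<'E'
from h import *
print(totool([.5985,.180,.231]))
E
```

```text
[ 6.241e+02 -5.441e+02  5.000e-01]
```

Emit:
carry_out(deltas="52 -45 0 0 0 0.035 1;104 -90 0 0 0 0.07 1;156 -135 0 0 0 0.105 1;208 -181 0 0 0 0.14 1;260 -226 0 0 0 0.18 1;312 -272 0 0 0 0.22 1;364 -317 0 0 0 0.26 1;416 -362 0 0 0 0.30 1;468 -408 0 0 0 0.335 1;520 -453 0 0 0 0.37 1;572 -499 0 0 0 0.41 1;624 -544 0 0 0 0.445 1")

```text
time_s: 1.6
eef_pos: [0.5608, 0.1136, 0.231]
eef_rot: [0.0, 0.999, -0.053, -0.0]
wrist_force: [0.9, -1.0, 0.5]
opening: -0.003
grasp_force: 0.0
```

Emit:
carry_out(deltas="0 0 0 0 0 0 1;0 0 0 0 0 0 1")

```text
time_s: 1.85
eef_pos: [0.5596, 0.1115, 0.2305]
eef_rot: [0.0, 0.999, -0.052, -0.001]
wrist_force: [-0.4, -0.7, -0.6]
opening: 0.002
grasp_force: 0.0
```

```bash
python3 - <<'E'
from h import *
o=sensors.get_obs();print(o["time_s"],o["eef_pos"],o["eef_rot"],o["opening"],o["wrist_force"])
print(totool([.5985,.180,.095]))
print(totool([.514-.011*.994,.1888+.011*.106,.095]))
E
```

```text
1.85 [0.55964154 0.11147427 0.2304955 ] [ 2.91516186e-04  9.98672089e-01 -5.15093585e-02 -8.71410452e-04] 0.001778047069453768 [-0.44080335 -0.6626747  -0.60581929]
[ 31.8 -72.3 135.4]
[-64.1 -72.3 135.6]
```

Emit:
carry_out(deltas="16 -36 0 0 0 0 1;32 -72 0 0 0 0 1;32 -72 0 0 0 0 1;32 -72 45 0 0 0 1;32 -72 90 0 0 0 1;32 -72 120 0 0 0 1;32 -72 135 0 0 0 1;32 -72 135 0 0 0 1")

```text
time_s: 2.85
eef_pos: [0.599, 0.1785, 0.0958]
eef_rot: [0.0, 0.999, -0.053, -0.001]
wrist_force: [-0.3, 0.1, -0.3]
opening: 0.003
grasp_force: 0.0
```

```bash
python3 - <<'E'
from h import *
cv2.imwrite("pics/s1.png",np.vstack([vision.camera("side")[60:300,60:480],vision.camera("top")[80:280,150:570]]))
E
```

```text
(no output)
```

View pics/s1.png

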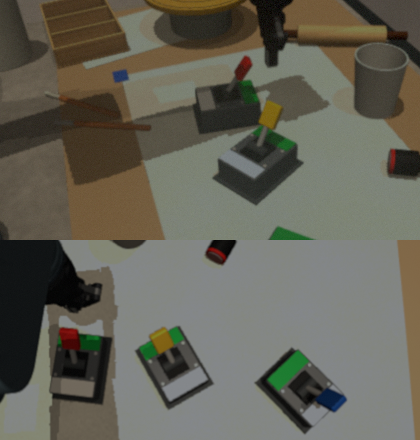

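The shut fingers stand beyond the red handle (fingers at about (85,293) in the lower crop, handle at (70,335)), in line with the box; red and yellow are on and blue is off. Pushing red.

Emit:
carry_out(deltas="-12 0 0 0 0 0 1;-24 0 0 0 0 0 1;-34 0 0 0 0 0 1;-44 0 0 0 0 0 1;-54 0 0 0 0 0 1;-64 0 0 0 0 0 1;-74 0 0 0 0 0 1;-82 0 0 0 0 0 1;-90 0 0 0 0 0 1;-96 0 0 0 0 0 1;-96 0 0 0 0 0 1")

```text
time_s: 4.32
eef_pos: [0.5037, 0.1899, 0.0963]
eef_rot: [0.0, 0.999, -0.052, -0.0]
wrist_force: [-1.0, -0.8, -0.9]
opening: 0.001
grasp_force: 0.0
```

Emit:
carry_out(deltas="10 0 0 0 0 0 1;25 0 0 0 0 0 1;25 0 -40 0 0 0 1;25 0 -90 0 0 0 1;25 0 -135 0 0 0 1;25 0 -135 0 0 0 1")

```text
time_s: 5.08
eef_pos: [0.5329, 0.1873, 0.2363]
eef_rot: [-0.001, 0.999, -0.052, 0.005]
wrist_force: [-0.5, 0.5, -0.2]
opening: -0.001
grasp_force: 0.0
```

```bash
python3 - <<'E'
from h import *
cv2.imwrite("pics/s2.png",np.vstack([vision.camera("side")[60:300,60:480],vision.camera("top")[80:280,150:570]]))
o=sensors.get_obs();print(o["time_s"],o["eef_pos"],o["wrist_force"])
c=np.array([.4745,-.199]);x=np.array([.734,.679])
for d in(-.085,.011): print(totool([*(c+d*x),.231]))
E
```

```text
5.175 [0.52988946 0.18695197 0.2314223 ] [ 0.57252381  0.40033341 -0.39172664]
[-7.080e+01  4.535e+02  3.000e-01]
[ -7.5 381.4   0.4]
```

View pics/s2.png

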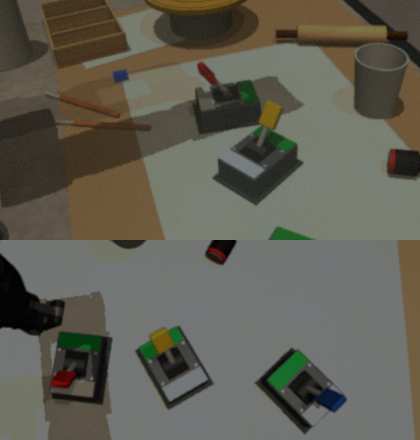

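Red now leans to the white band (off); yellow is still on and blue still off. Moving to the white side of blue.

Emit:
carry_out(deltas="-8 50 0 0 0 -0.09 1;-16 101 0 0 0 -0.19 1;-24 151 0 0 0 -0.28 1;-31 202 0 0 0 -0.38 1;-39 252 0 0 0 -0.47 1;-47 302 0 0 0 -0.57 1;-55 353 0 0 0 -0.66 1;-63 403 0 0 0 -0.76 1;-71 453 0 0 0 -0.85 1;-71 453 0 0 0 -0.85 1;-71 453 0 0 0 -0.85 1;-71 453 0 0 0 -0.85 1")

```text
time_s: 6.68
eef_pos: [0.4114, -0.2546, 0.2306]
eef_rot: [-0.001, 0.931, 0.365, -0.0]
wrist_force: [0.5, 0.3, -0.1]
opening: 0.004
grasp_force: 0.0
```

```bash
python3 - <<'E'
from h import *
c=np.array([.4745,-.199]);x=np.array([.734,.679])
o=sensors.get_obs();w=o["eef_rot"];print(o["eef_pos"],R.from_quat([*w[1:],w[0]]).as_matrix()[:,0])
for d in(-.085,.011): print(totool([*(c+d*x),.095]))
E
```

```text
[ 0.41140117 -0.25461293  0.23056067] [7.33822416e-01 6.79341306e-01 2.27618844e-04]
[ -0.9   2.2 135.6]
[ 95.1   2.3 135.6]
```

Emit:
carry_out(deltas="-1 2 45 0 0 0 1;-1 2 90 0 0 0 1;-1 2 120 0 0 0 1;-1 2 135 0 0 0 1;-1 2 135 0 0 0 1")

```text
time_s: 7.3
eef_pos: [0.4118, -0.2571, 0.0958]
eef_rot: [-0.001, 0.931, 0.365, -0.0]
wrist_force: [0.0, 0.1, 0.2]
opening: -0.0
grasp_force: 0.0
```

Emit:
carry_out(deltas="12 0 0 0 0 0 1;24 0 0 0 0 0 1;34 0 0 0 0 0 1;44 0 0 0 0 0 1;54 0 0 0 0 0 1;64 0 0 0 0 0 1;74 0 0 0 0 0 1;82 0 0 0 0 0 1;90 0 0 0 0 0 1;96 0 0 0 0 0 1;96 0 0 0 0 0 1")

```text
time_s: 8.68
eef_pos: [0.4826, -0.1927, 0.0963]
eef_rot: [-0.0, 0.931, 0.365, -0.0]
wrist_force: [0.0, 0.6, -0.5]
opening: -0.002
grasp_force: 0.0
```

Emit:
carry_out(deltas="-10 0 0 0 0 0 1;-25 0 0 0 0 0 1;-25 0 -40 0 0 0 1;-25 0 -90 0 0 0 1;-25 0 -135 0 0 0 1;-75 0 -135 0 0 0 1;-125 0 -135 0 0 0 1;-125 0 -135 0 0 0 1;-125 0 -135 0 0 0 1")

```text
time_s: 9.8
eef_pos: [0.39, -0.2782, 0.2313]
eef_rot: [-0.0, 0.932, 0.363, 0.0]
wrist_force: [-0.8, 0.6, -0.3]
opening: -0.002
grasp_force: 0.0
```

```bash
python3 - <<'E'
from h import *
cv2.imwrite("pics/s3.png",np.vstack([vision.camera("side")[60:380,60:480],vision.camera("top")[80:280,150:570]]))
E
```

```text
(no output)
```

View pics/s3.png

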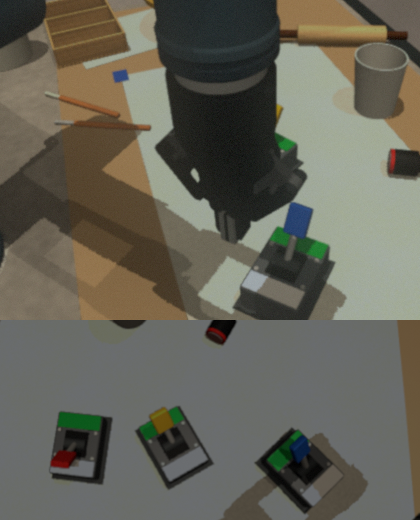

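```bash
python3 - <<'E'
from h import *
m=vision.camera_model("top");E=m["extrinsics"]
im=cv2.imread("pics/s3.png")[320:]
b=im.astype(int);ys,xs=np.where((b[...,0]>b[...,2]+40)&(b[...,0]>b[...,1]+25));print("blue px",xs.mean()+150,ys.mean()+80,len(xs))
for a in(0,.6,1,1.2):
    t=a-.6;d=.058*np.sin(t);P=[[.4745+.734*d,-.199+.679*d,.05+.058*np.cos(t)]]
    print(a,cv2.projectPoints(np.array(P),cv2.Rodrigues(E[:3,:3])[0],E[:3,3],m["K"],np.array([m["k1"],0,0,0]))[0].ravel())
E
```

```text
blue px 450.2226148409894 207.82685512367493 283
0 [480.73333154 239.99934108]
0.6 [467.51019195 223.60972918]
1 [455.94212225 213.13058295]
1.2 [450.18278846 208.82044754]
```

Blue's grip centre lies at (450,208), exactly where the fully-on position (1.2) projects; red is off, yellow is on and the gripper is clear.

```bash
python3 -c "
from bench import ctrl;print(ctrl.hand_in())"
```

```text
the job is handed in; nothing more can be done
None
```

The turntable (red) was switched off first and then the extruder (blue) on; the lamps (yellow) stayed on, the gripper is clear of the switches, and the job was handed in at about 10 s, though no verdict came back.

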